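# Take the loading cap out of the drying chamber

## Task

Reach down through the round port in the top of the drying chamber, take the knobbed steel loading cap off the pedestal inside and lift it out without hitting the chamber. Set it gently down, knob up and centred, on the larger of the two flat porous stones on the bench; leave both stones where they lie.

Things in the scene. Friction and masses are not known exactly. Their poses are not given: they have to be found in the camera images.
- cap_knob (a point): Loose steel loading cap, 0.35 kg: disc 56 mm across, 15 mm thick, with a central round knob on top 23 mm across, 14 mm high. This point is the knob's middle, on the cap's axis, 22 mm above the underside, 7 mm above the disc's top, 7 mm below the knob's top; z up out of the knob. It stands near the centre of the chamber's pedestal, knob top 21 mm below the port's rim.
- chamber: Drying chamber, fixed: 180 x 180 mm box, clear walls, aluminium top; origin at its underside's centre on the bench, z up, turned a little about z. Top plate's face at z 115 mm; dark collar 152 mm across rises to 120, its bolt heads to 123. Round port 132 mm across straight above the origin; below it, on the same axis, the pedestal: flat round top 48 mm across at z 70 mm, thinner stem.
- large_stone_centre (a point): The larger porous stone: plain grey flat disc 62 mm across, 8 mm thick, lying loose on the bench left of the chamber; this point is its centre, 4 mm above the bench. z up. The cap goes here.
- small_stone_centre (a point): The smaller porous stone: plain grey flat disc 50 mm across, 10 mm thick, lying loose on the bench near the larger one; this point is its centre, 5 mm above the bench. Not to be used.
Mind the look-alikes: they are no part of the job. What is shaped like the part that bears large_stone_centre but pink or purple is not meant.

How it is judged:
On the way:
1. the cap has been lifted out of the chamber, its underside above the port's rim (z of cap_knob in the frame of chamber above 0.142 m), for 0.1 s.
At the end, for the whole second after the job is handed in: The loading cap rests released, knob up (within 10 degrees), on the larger porous stone lying flat on the bench, its axis within 15 mm of the stone's centre (horizontal distance between cap_knob and large_stone_centre below 0.015 m and z of cap_knob in the frame of large_stone_centre between 0.022 and 0.03 m and z of cap_knob in the frame of chamber below 0.036 m and angle between each of cap_knob, large_stone_centre's own z axis and vertical below 0.17 rad); the robot touches nothing.
It fails at once if the robot strikes the chamber (over 20 N) (contact force between any of the arm, the fingers and chamber above 20 N).
It fails at once if the cap is pressed hard on the large stone (over 40 N) (contact force between loading_cap and large_stone above 40 N).
It fails at once if the larger stone is shifted by more than 30 mm (distance of large_stone_centre from where it was at the start of the episode above 0.03 m).
It fails at once if the smaller stone is shifted by more than 30 mm (distance of small_stone_centre from where it was at the start of the episode above 0.03 m).
It fails at once if the cap is dropped onto the large stone: let go with its underside more than 15 mm above it (contact force between the fingers and loading_cap below 0.1 N and horizontal distance between cap_knob and large_stone_centre below 0.06 m and z of cap_knob in the frame of large_stone_centre above 0.041 m).
It also fails if it takes over 42 s, if anything falls off the work surface, if the arm or the gripper's body presses on something with over 40 N, if the wrist force passes 120 N, or if a joint passes its speed limit or range.

## Robot

A 6-joint arm with a two-finger parallel gripper is mounted at the origin on a cart in front of the work surface, level with it; the furniture and walls round the work are solid. World frame = base frame: x ahead of the robot, y to its left, z up, the work surface at z = 0. Lengths are in m, angles in rad, forces in N, time in s.
With the tool pointing down it reaches from about 0.275 to 0.825 m from the base axis. Payload 4.9 kg.
Tool frame: the origin (TCP) lies midway between the tips of the shut fingers; the grasp point (between the pads) lies 19 mm behind it (grip_point_offset is the distance from the TCP to the grasp point, in m); z points along the fingers, y is the line along which they close (so a half turn about z gives the same grasp; the last joint's range is limited). The gripper opens to 85 mm and grips with 20 to 120 N. Pads are 22 mm wide; open, the fingers measure 114 mm over their backs; the gripper's body (76 mm by 85 mm) begins 54 mm behind the grasp point. The pads swing forward as they close: fully open they stand 13 mm farther back than shut.
Start: joints at [1.03, 0.326, -0.193, 1.052, 0, 1.437], TCP at [0.218, 0.505, 0.231] pointing down, gripper open.
Joint ranges: [-2.65, 2.65], [-0.97, 1.79], [-1.3, 1.35], [-1.93, 2.1], [-1.47, 1.37], [-3.14, 3.14]. Speed limits (rad/s): [2.57, 2.57, 3.14, 3.14, 3.14, 3.14].

## Interface

Orientations are given as a rotation vector (axis times angle).
In Python, from cell import * gives the robot as it stands. Calls block until the motion is done:
- movep(position, orientation): joint-space move of the TCP to a pose.
- move_l(position, velocity=0.15, rot=None, until_force=None): straight line of the TCP; rot=None keeps the orientation; velocity is the mean speed in m/s. With until_force (N) it stops when the force on the tool has changed by that much, and returns True; else False.
- set_joints(angles): joint-space move.
- let_go() and grab(newtons=None): open the fingers fully, or close them until they stop; newtons is the grip in N (None keeps the last).
- sleep(seconds).
- ik(position, orientation): joint angles nearest the present ones, or None.
- get_state(): the state.
- grab_frame(name): name is "scene" or "top" or "wrist"; returns a dict with "img" (400x640x3 uint8, red, green, blue), "fx", "fy", "cx", "cy" (pixels), "cam_to_world" (4x4, takes a point from camera to world coordinates); the wrist camera has in their place "T_tool_cam" (4x4, takes a point from camera to tool coordinates, whose origin is the TCP and whose axes are the flange's). Camera axes: x right, y down, z forward; pixel columns grow to the right and rows downward; lengths in m; the calibration is good to about 2 mm. The wrist camera is an equidistant fisheye: a pixel r from the principal point sees the ray r / f radians off the axis. A picture is of the moment at which its call begins: read the wrist's pose just before it. There is no depth.
A pose or a line that the arm cannot do raises MotionError and nothing moves.
- sign_off(): hands the job in; it is judged then, once.
Trained networks look in the newest picture that a camera, given by its name, has taken for a name from the list of things; names that differ only in an ending like _2 or _b are one class to them, and where a whole thing is asked for, a point or a joint stands for the part that bears it (a point fixed in the world has none). Each returns a list of dicts, best first, with "score" (0 to 1); they miss things now and then, are a little off and sometimes report something else, mostly with a low value. They report only what shows in the picture. A call takes as long as a camera call. They do not tell look-alikes from the thing itself.
- spot_in(camera, name): "centre" ([column, row] in pixels, amid what is visible of it).
- silhouettes(camera, name): "mask" (400x640 bool, what is visible of it) and "centre" ([column, row] in pixels, amid what is visible of it).
- tip_of(camera, name): "centre" ([column, row] in pixels: a listed point, or the origin of a listed thing).
The state is a dict: "clock": time; "q": joint angles; "joint_velocities": joint speeds; "tau": joint torques, N m; "position": TCP position; "eef_rot": TCP orientation; "contact_force": force on the tool from outside, world axes, zero at the start; "wrist_torque": the same for the moment, N m; "finger_gap": opening from 0.0 (shut) to 1.0 (fully open); "grasp_force": force on a finger pad.
Only numpy, scipy, OpenCV 4.12 (cv2) and the standard library are available. Lean on these libraries where they do the work, as an engineer would, in place of code of your own. Each camera call takes 0.05 s, during which the arm holds its last target. There are 200 camera calls.

## Working session

There is one attempt and no reset: what is moved stays moved. The work goes in short steps, each a Python script; the robot and the scene stay as the last script left them, time stands still between calls to the robot, and variables do not carry over. Pictures are saved under pics/ and viewed, at most 10 in all, crops included, and the job is handed in when it is done.

```bash
mkdir -p pics; cat > h.py <<'E'
from cell import *
import numpy as np, cv2
from scipy.spatial.transform import Rotation as R
def ray(f,px,T=None):
    u=(np.array(px,float)-[f['cx'],f['cy']])/[f['fx'],f['fy']]
    if T is None: d=np.r_[u,1]; T=f['cam_to_world']
    else:
        r=np.linalg.norm(u); d=np.r_[u/max(r,1e-9)*np.sin(r),np.cos(r)]
    T=np.array(T); return T[:3,3],T[:3,:3]@d
def onz(f,px,z,T=None):
    o,d=ray(f,px,T); return o+d*(z-o[2])/d[2]
def wrist():
    s=get_state(); f=grab_frame('wrist')
    T=np.eye(4);T[:3,:3]=R.from_rotvec(s['eef_rot']).as_matrix();T[:3,3]=s['position']
    return f,T@np.array(f['T_tool_cam'])
def save(f,n): cv2.imwrite('pics/'+n,f['img'][:,:,::-1])
E
python3 - <<'E'
from h import *
s=get_state();print(s['clock'],s['eef_rot'],s['contact_force'])
Z=dict(cap_knob=.092,chamber=0,large_stone_centre=.004,small_stone_centre=.005)
fs={}
for c in ('scene','top'):
    f=fs[c]=grab_frame(c);save(f,c+'1.png');print(c,f['fx'],np.round(f['cam_to_world'],3).tolist())
    for n,z in Z.items():
        for k in tip_of(c,n)[:4]: print(n,round(k['score'],2),np.round(k['centre'],1),onz(f,k['centre'],z).round(4))
E
```

```text
0.0 [-6.34483010e-01 -3.07630232e+00  2.54326821e-03] [ 0.04727217  0.30375344 -0.54924916]
scene 451.5278910604835 [[-0.685, -0.435, 0.584, -0.093], [-0.728, 0.398, -0.557, 0.725], [0.01, -0.807, -0.59, 0.674], [0.0, 0.0, 0.0, 1.0]]
cap_knob 0.51 [362.1 150.6] [ 0.5792 -0.0591  0.092 ]
cap_knob 0.37 [316.1 246.7] [0.3858 0.2818 0.092 ]
chamber 0.73 [357.3 184.9] [ 0.5685 -0.037   0.    ]
large_stone_centre 0.92 [408.3 213.1] [ 0.3958 -0.0344  0.004 ]
large_stone_centre 0.66 [320.1 211.7] [0.5456 0.1208 0.004 ]
large_stone_centre 0.58 [359.7 235.2] [0.4194 0.1146 0.004 ]
small_stone_centre 0.52 [317.8 246.5] [0.4552 0.2123 0.005 ]
top 393.59614347101865 [[0.022, -0.974, 0.226, 0.31], [-1.0, -0.022, 0.002, 0.156], [0.004, -0.226, -0.974, 0.912], [0.0, 0.0, 0.0, 1.0]]
cap_knob 0.88 [413.7 165.7] [ 0.5773 -0.0411  0.092 ]
chamber 0.56 [403.7 180.3] [ 0.57   -0.0379  0.    ]
large_stone_centre 0.95 [338.2 239.1] [0.4242 0.118  0.004 ]
large_stone_centre 0.89 [408.2 252.3] [ 0.3974 -0.0432  0.004 ]
large_stone_centre 0.75 [339.9 189.3] [0.5431 0.1154 0.004 ]
large_stone_centre 0.67 [245.4 210. ] [0.4879 0.3369 0.004 ]
small_stone_centre 0.54 [296.6 227.5] [0.449 0.215 0.005]
```

```bash
python3 -c "
import cv2,numpy as np
a=cv2.imread('pics/scene1.png');b=cv2.imread('pics/top1.png')
cv2.imwrite('pics/both.png',cv2.resize(np.vstack([a,b]),(480,600)))"
```

```text
(no output)
```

View pics/top1.png

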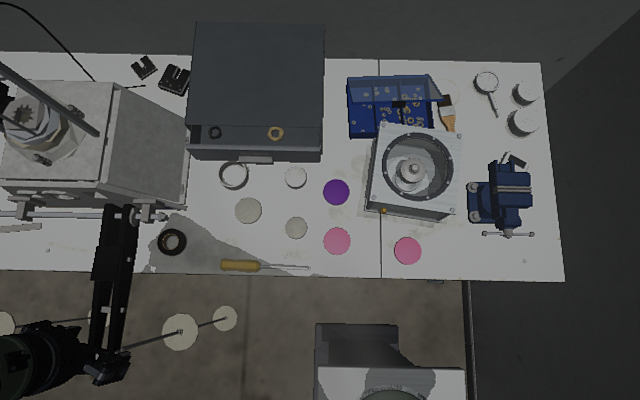

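View pics/scene1.png

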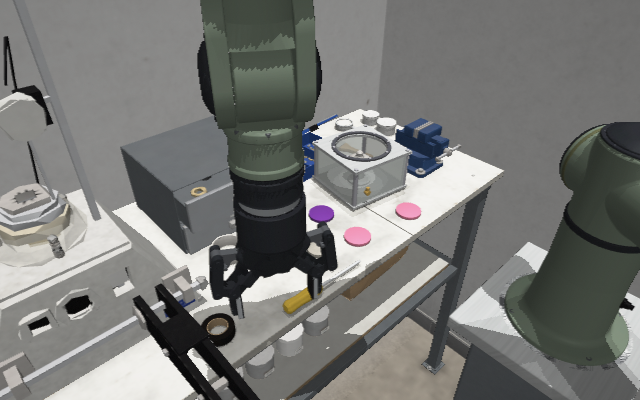

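Candidates in the top view: 
- **Stones:** grey discs at (248,210), which is larger, and (296,228), which is smaller. Pink discs at (337,240) and (407,250) and the purple one at (336,191) are look-alikes, and there is a white disc at (296,177). I choose (248,210). 
- **Cap:** in the port at (413,168). The white knobbed weights at (523,122) and (525,93) are not it.

Next I check the stones and then the cap from close by with the wrist camera.

```bash
cat > look.py <<'E'
from h import *
s=get_state();print('yaxis',R.from_rotvec(s['eef_rot']).as_matrix()[:,1])
f=grab_frame('top')
for n in ('large_stone_centre','small_stone_centre','cap_knob'):
    for k in silhouettes('top',n)[:6]: print('top',n,round(k['score'],2),np.round(k['centre'],1),k['mask'].sum(),onz(f,k['centre'],.008).round(4))
# tool down, closing axis along world y
rot=R.from_matrix(np.array([[-1,0,0],[0,1,0],[0,0,-1.]]).T).as_rotvec()
np.save('rot.npy',rot)
move_l([.218,.505,.30],.2)
for i,(p,ns) in enumerate([([.44,.30,.28],dict(large_stone_centre=.008,small_stone_centre=.01)),([.55,-.04,.30],dict(cap_knob=.092,chamber=0))]):
    movep(p,rot); sleep(.2); f,T=wrist(); save(f,f'w{i}.png'); np.savez(f'w{i}.npz',T=T,k=[f['fx'],f['cx'],f['cy']])
    print('cam',T[:3,3].round(3),T[:3,2].round(2),f['fx'])
    for n,z in ns.items():
        for k in tip_of('wrist',n)[:4]: print(n,round(k['score'],2),np.round(k['centre'],1),onz(f,k['centre'],z,T).round(4))
        for k in silhouettes('wrist',n)[:4]: print(' sil',n,round(k['score'],2),np.round(k['centre'],1),k['mask'].sum())
print(get_state()['clock'],get_state()['q'])
E
python3 look.py
```

```text
yaxis [ 3.95707913e-01  9.18376415e-01 -9.13050653e-05]
top large_stone_centre 0.89 [408.9 251.3] 579 [ 0.3993 -0.044   0.008 ]
top large_stone_centre 0.87 [337.1 239.2] 583 [0.4234 0.1207 0.008 ]
top large_stone_centre 0.8 [245.9 205.6] 540 [0.4977 0.3356 0.008 ]
top large_stone_centre 0.78 [338.8 187.5] 506 [0.5465 0.1183 0.008 ]
top small_stone_centre 0.9 [297.8 230. ] 358 [0.4427 0.2119 0.008 ]
top cap_knob 0.96 [410.8 168.9] 479 [ 0.5965 -0.054   0.008 ]
cam [0.362 0.301 0.423] [ 0.3   0.   -0.95] 309.70691628693146
large_stone_centre 0.96 [203.1 146.3] [0.4161 0.1309 0.008 ]
large_stone_centre 0.95 [110.8 140.2] [ 0.3967 -0.0367  0.008 ]
large_stone_centre 0.79 [209.3 227.1] [0.5393 0.1276 0.008 ]
large_stone_centre 0.69 [341.6 195. ] [0.488  0.3268 0.008 ]
 sil large_stone_centre 0.91 [342.6 197.3] 1511
 sil large_stone_centre 0.91 [111.4 142.3] 868
 sil large_stone_centre 0.85 [208.4 227.1] 1134
 sil large_stone_centre 0.63 [199.1 145. ] 1407
small_stone_centre 0.93 [261.4 169.5] [0.4508 0.2157 0.01  ]
 sil small_stone_centre 0.83 [262.8 168.7] 1075
cam [ 0.473 -0.038  0.443] [ 0.3   0.   -0.95] 309.70691628693146
cap_knob 0.75 [319.8 189.7] [ 0.5727 -0.0426  0.092 ]
chamber 0.64 [324.7 174.6] [ 0.5758 -0.0366  0.    ]
 sil chamber 0.74 [322.1 164.7] 22709
4.5917 [-2.05794671e-01  2.93957932e-01 -6.14879426e-02  1.21531845e+00
  3.02129377e-06 -2.06401629e-01]
```

```bash
python3 -c "
import cv2,numpy as np
a=cv2.imread('pics/w0.png')[110:260,210:410];b=cv2.imread('pics/w1.png')[90:290,220:420]
cv2.imwrite('pics/c01.png',np.hstack([cv2.resize(a,(400,300)),np.zeros((300,0,3),'uint8')]) )
c=np.zeros((600,800,3),'uint8');c[:300,:400]=cv2.resize(a,(400,300),interpolation=2);c[:400,400:]=cv2.resize(b,(400,400),interpolation=2);cv2.imwrite('pics/c01.png',c[:400])"
```

```text
(no output)
```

View pics/c01.png

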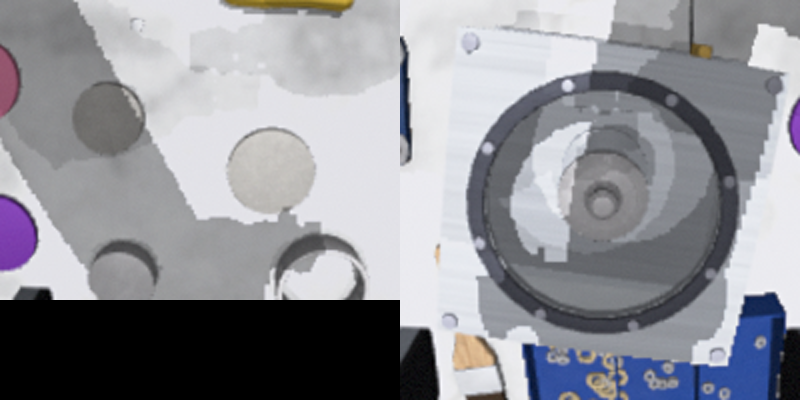

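The left crop shows the pale grey large stone at wrist pixel (345.5,195.5), clearly bigger than the dark grey small one at (264.5,169). The right crop shows the collar centred at about (322,191) and the knob top at (321.5,191.5).

```bash
cat > px.py <<'E'
from h import *
def ld(i):
    d=np.load(f'w{i}.npz');k=d['k'];return dict(fx=k[0],fy=k[0],cx=k[1],cy=k[2]),d['T']
def cr(i,pts,z,off):
    f,T=ld(i);return np.array([onz(f,np.array(p)/2+off,z,T) for p in pts])
def circ(P):
    A=np.c_[2*P[:,:2],np.ones(len(P))];s=np.linalg.lstsq(A,(P[:,:2]**2).sum(1),rcond=None)[0];return s[:2].round(4),np.sqrt(s[2]+s[:2]@s[:2])*2
E
python3 - <<'E'
from px import *
print('stone',circ(cr(0,[(227,170),(315,170),(271,129),(271,213)],.008,(210,110))))
o=(20,90)  # right crop: 400 px offset -> 200
print('collar',circ(cr(1,[(467,200),(740,200),(603,70),(603,333)],.120,o)))
print('disc',circ(cr(1,[(557,195),(648,195),(602,148),(602,241)],.085,o)))
print('knobtop',circ(cr(1,[(586,203),(620,203),(603,186),(603,220)],.099,o)))
E
```

```text
stone (array([0.4893, 0.3325]), np.float64(0.061894999412424455))
collar (array([ 0.5707, -0.0403]), np.float64(0.1510977986387125))
disc (array([ 0.5723, -0.041 ]), np.float64(0.05633281741040425))
knobtop (array([ 0.573 , -0.0406]), np.float64(0.020076054297536724))
```

```bash
python3 - <<'E'
from h import *
let_go()
move_l([.572,-.0405,.17],.12)
f,T=wrist();np.savez('w2.npz',T=T,k=[f['fx'],f['cx'],f['cy']]);save(f,'w2.png')
print(move_l([.572,-.0405,.088],.05,until_force=8))
grab(40); sleep(.3)
s=get_state();print(s['clock'],s['position'],s['finger_gap'],s['grasp_force'],s['contact_force'])
f,T=wrist();save(f,'w3.png')
E
```

```text
False
8.85 [ 0.57206676 -0.04066269  0.08814586] 0.1971604166077167 37.61925802216865 [-1.29938029 -0.6733898   2.07745312]
```

View pics/w3.png

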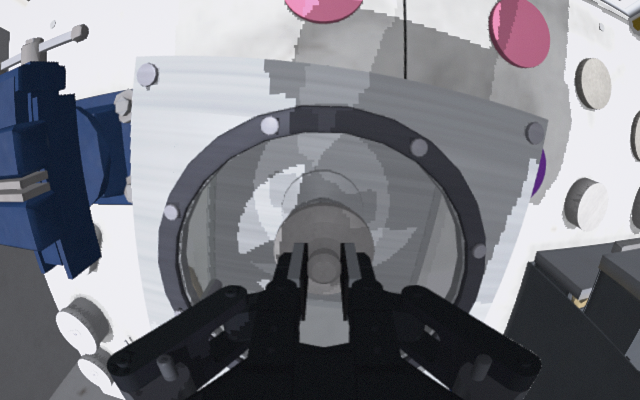

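The knob sits between the fingers at (322,268) with a firm 38 N grip. I lift it and carry it over.

```bash
python3 - <<'E'
from h import *
grab(60)
move_l([.572,-.0405,.25],.10)
s=get_state();print(s['clock'],s['finger_gap'],s['grasp_force'],s['contact_force'])
move_l([.489,.15,.25],.2); move_l([.4893,.3325,.25],.2); move_l([.4893,.3325,.07],.12); sleep(.2)
s=get_state();print(s['clock'],s['position'],s['finger_gap'],s['grasp_force'],s['contact_force'])
f,T=wrist();save(f,'w4.png');np.savez('w4.npz',T=T,k=[f['fx'],f['cx'],f['cy']])
for k in tip_of('wrist','cap_knob')[:2]: print(k['score'],k['centre'],onz(f,k['centre'],.074,T))
E
python3 -c "
import cv2;a=cv2.imread('pics/w4.png')[170:370,190:450];cv2.imwrite('pics/w4c.png',cv2.resize(a,(780,600),interpolation=2))"
```

```text
10.8833 0.18189696112170353 55.38657476892695 [ 0.74013276 -0.78732659 -3.24044411]
14.9917 [0.48959029 0.33264504 0.07049105] 0.17903277416548813 55.40072219911963 [ 0.37658509 -0.29261428 -2.41090245]
0.9 [320.7, 261.9] [0.4906353  0.33179346 0.074     ]
```

View pics/w4c.png

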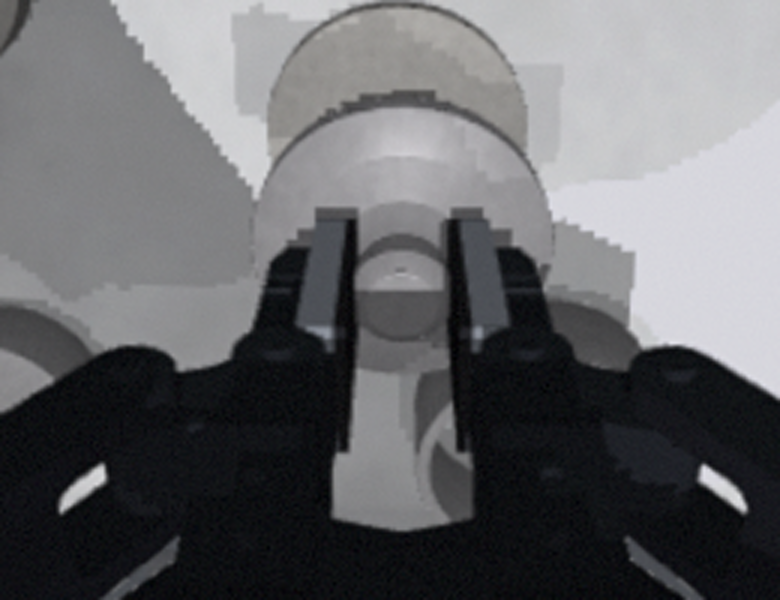

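The cap is held level, with the knob at about (323,262), and the stone shows below it, centred at col 322. I check the stone's near edge and then lower the cap.

```bash
python3 - <<'E'
from px import *
f,T=ld(4)
print([onz(f,np.array(p)/3+(190,170),.008,T)[:2].round(4) for p in [(397,4),(268,120),(527,120)]])
move_l([.4893,.3325,.034],.06)
hit=move_l([.4893,.3325,.020],.012,until_force=3)
s=get_state();print(hit,s['clock'],s['position'],s['finger_gap'],s['contact_force'])
E
```

```text
[array([0.4581, 0.3324]), array([0.486 , 0.3019]), array([0.4859, 0.3631])]
True 16.5583 [0.48932664 0.33257056 0.02624136] 0.17940683002451302 [-0.30959681 -0.22359723  4.00248129]
```

```bash
python3 - <<'E'
from h import *
let_go(); sleep(.2); move_l([.4893,.3325,.12],.08); move_l([.44,.30,.28],.2); sleep(.2)
f,T=wrist();save(f,'w5.png')
for n,z in (('cap_knob',.030),('small_stone_centre',.01)):
    for k in tip_of('wrist',n)[:2]: print(n,round(k['score'],2),k['centre'],onz(f,k['centre'],z,T).round(4))
s=get_state();print(s['clock'],s['contact_force'])
cv2.imwrite('pics/w5c.png',cv2.resize(f['img'][110:260,230:430,::-1],(600,450)))
E
```

```text
cap_knob 0.79 [350.8, 201.9] [0.4896 0.3361 0.03  ]
small_stone_centre 0.89 [264.8, 171.0] [0.4516 0.2189 0.01  ]
20.125 [0.18223547 0.1281815  0.4445373 ]
```

View pics/w5c.png

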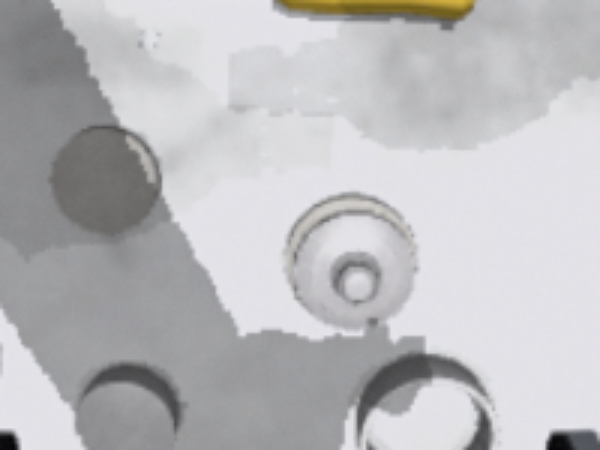

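The cap stands knob up and centred on the large stone (knob at wrist pixel (350,203)). The small stone is still in place.

```bash
python3 -c "
from cell import *
print(sign_off())"
```

```text
the job is handed in; nothing more can be done
None
```

The job is handed in: the cap came out through the port and stands released, knob up, within about 4 mm of the large stone's centre at about 20 s of the 42 s allowed; both stones look unmoved, and the hand-in returned no verdict.

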